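# Flip the paint tin's status marker from red to green

## Robot

A 6-joint arm with a two-finger parallel gripper is mounted at the origin on a cart in front of the work surface, level with it; the furniture and walls round the work are solid. World frame = base frame: x ahead of the robot, y to its left, z up, the work surface at z = 0. Lengths are in m, angles in rad, forces in N, time in s.
With the tool pointing down it reaches from about 0.35 to 0.875 m from the base axis. Payload 4.2 kg.
Tool frame: the origin (TCP) lies midway between the tips of the shut fingers; the grasp point (between the pads) lies env.grip_depth behind it (env.grip_depth is the distance from the TCP to the grasp point, in m); z points along the fingers, y is the line along which they close (so a half turn about z gives the same grasp; the last joint's range is limited). The gripper opens to 87 mm and grips with 3 to 60 N. Pads are 19 mm wide; open, the fingers measure 117 mm over their backs; the gripper's body (75 mm by 190 mm) begins 51 mm behind the grasp point.
Start: joints at [-0.949, 0.385, 0.008, 0, -1.194, -0.259], TCP at [0.222, -0.584, 0.223] pointing down, gripper open.
Joint ranges: [-3.14, 3.14], [-1.21, 2.06], [-1.07, 1.41], [-3.16, 2.05], [-2.99, -0.16], [-3.1, 3.1]. Speed limits (rad/s): [2.79, 2.79, 3.14, 3.14, 3.14, 3.14].

## Interface

Orientations are given as a unit quaternion [w, x, y, z].
In Python, from cell import env gives the robot as it stands.
- The arm moves only by the tool play_rows, never from a script. Its argument "steps" is text: rows parted by semicolons, each of 7 numbers parted by spaces: the shift along the world's x, y, z in cm, then the turn, a rotation vector about the world's x, y, z in rad, then the finger opening in cm, from 0 to 8.7. A call has 1 to 10 rows; each row shifts and turns the commanded pose from where the row before left it; what a row does not reach is not made up. A row lasts 1/12 s, in which the tool goes at most 41.7 mm and 7.16 degrees, less where a joint would pass 70% of its speed; a pose out of reach is approached as far as the arm can. A call is refused whole if a number of a shift passes 4.17 or a number of a turn 0.125, either way. A call with a gripper value outside its range is refused whole. The fingers move at their own pace and stop on an object; "force" is the grip in N (left out, the last holds). Time passes only in rows, so rows that do not move let the fingers close. It gives the time, the measured TCP pose, the force, the opening and the grip force at its end, in the units of the state.
- env.get_state(): the state, without advancing time (a new reading comes with each control period).
- env.get_image(name): name is "side" or "top"; returns the picture (480x640x3 uint8, blue, green, red); there is no depth.
- env.get_calibration(name): a dict with "intrinsics" (3x3 intrinsics, pixels), "cam_to_world" (4x4, takes a point from camera to world coordinates). Camera axes: x right, y up, looking along -z (the intrinsics and any distortion apply to the point x, -y, -z); pixel columns grow to the right and rows downward; lengths in m; the calibration is good to about 2 mm. A picture is of the moment at which its call begins. get_calibration takes no time and is no camera call.
- env.finish_job(): hands the job in; it is judged then, once.
The state is a dict: "time_s": time; "joint_positions": joint angles; "dq": joint speeds; "tau": joint torques, N m; "position": TCP position; "eef_rot": TCP orientation; "force": force on the tool from outside, world axes, zero at the start; "wrist_torque": the same for the moment, N m; "width": finger opening in m; "grip_force": force on a finger pad.
Only numpy, scipy, OpenCV 4.12 (cv2) and the standard library are available. Lean on these libraries where they do the work, as an engineer would, in place of code of your own. Each camera call takes 0.05 s, during which the arm holds its last target. There are 200 camera calls.

## Task

Two red/green flip markers stand on the bench, each with its own tin just beyond it. The paint in the red paint tin is now cleared for use: with a fingertip, gently lift the free edge of the paddle on the marker that belongs to the red paint tin, push it right over its hinge and press it down until it lies flat on the other side with its green face up. Do not grip the paddle or force it, leave the other marker showing red, and leave both tins standing where they are.

Things in the scene. Friction and masses are not known exactly. Their poses are not given: they have to be found in the camera images.
- paint_marker: The marker to flip, nearest the red paint tin, fixed to the bench: dark base plate 100 (x) x 84 (y) x 12 mm, two aluminium cheeks, 70 mm over their outsides and 100 mm high, a hinged paddle between. Origin: centre of the base's underside, on the bench. z up; x points to the robot's left (within 0.4 rad); y, along the hinge pin, points to the robot's side; the tin is on the -y side.
- paint_hinge (a point): Middle of the hinge pin of the paint tin's marker, 90 mm above the bench; it does not move. Axes as paint_marker: y runs along the hinge pin.
- paint_edge (a point): Middle of the free edge of the paint tin's paddle, 75 mm from the hinge. The paddle is 50 mm wide (along the hinge), 6 mm thick, with an 8 mm round rim at the free edge; 60 g; one face red, the other green. Under its outer 45 mm is open space down to the base plate (top at 12 mm) or the bench; within 30 mm of the hinge small rubber bumpers carry it.
- paint_paddle (a joint): Hinge angle of that paddle, rad. 0: level on the marker's -x side (free edge to the robot's right), red up. 1.57: upright. 3.14: level on the +x side (free edge to the left), green up. Starts between 0 and 0.2. The stiff hinge keeps the paddle at any angle where it is left; about 1 N at the free edge moves it. Firm end stops at 0 and 3.14.
- nail_marker: The other marker, of the same make, beside the nail tin; same frame as paint_marker. To be left alone. The two markers stand about 0.2 m apart, one to the left of the other; which is on the left varies.
- nail_paddle (a joint): Hinge angle of the other marker's paddle, same meaning; starts between 0 and 0.2 (red up) and is to stay there.
- paint_tin: Red paint tin with a bare metal lid, 78 mm in diameter and 78 mm high, standing loose about 0.135 m from its marker's centre, on the side away from the robot. Origin: centre of its underside.
- nail_tin: Dull grey-tan open tin with nails in it, 74 mm in diameter and 96 mm high, standing loose about 0.135 m from the other marker's centre, on the side away from the robot. Origin: centre of its underside.
Not all that is in view belongs to the job. What is shaped like the paint_tin but pink or yellow is not meant.

How it is judged:
On the way:
1. the paint tin's paddle has been lifted past upright (value of joint paint_paddle above 1.7 rad), for 0.1 s.
At the end, for the whole second after the job is handed in: The paint tin's paddle lies flipped over on its left side, green up, within 0.18 rad (10 degrees) of level and at rest; the other paddle is still on its right side, red up, below 0.35 rad; both tins stand upright within 20 mm of where they stood (value of joint paint_paddle above 2.96 rad and velocity of joint paint_paddle below 0.1 rad/s and value of joint nail_paddle below 0.35 rad and distance of each of paint_tin, nail_tin from where it was at the start of the episode below 0.02 m and angle between each of paint_tin, nail_tin's own z axis and vertical below 0.1 rad); the robot touches nothing.
It fails at once if the paddle is gripped or forced (more than 30 N from the fingers) (contact force between the fingers and paint_marker above 30 N).
It fails at once if the other marker's paddle is moved (beyond 0.35 rad) (value of joint nail_paddle above 0.35 rad).
It fails at once if the paint tin is lifted, pushed or tipped (distance of paint_tin from where it was at the start of the episode above 0.02 m or angle between paint_tin's own z axis and vertical above 0.2 rad).
It fails at once if the nail tin is lifted, pushed or tipped (distance of nail_tin from where it was at the start of the episode above 0.02 m or angle between nail_tin's own z axis and vertical above 0.2 rad).
It also fails if it takes over 40 s, if anything falls off the work surface, if the arm or the gripper's body presses on something with over 40 N, if the wrist force passes 120 N, or if a joint passes its speed limit or range.

## Working session

There is one attempt and no reset: what is moved stays moved. The work goes in short steps, Python scripts to look and compute and a tool call to move; the robot and the scene stay as the last step left them, time stands still between calls to the robot, and variables do not carry over. Pictures are saved under pics/ and viewed, at most 10 in all, crops included, and the job is handed in when it is done.

Besides the shell and the picture viewer there is one more tool, called after "Emit:" by a JSON object that holds its "name" and its "arguments". play_rows: Moves the arm, as the interface text tells. Its arguments: {"type":"object","properties":{"steps":{"type":"string"},"force":{"type":"number"}},"required":["steps"]}

```bash
mkdir -p pics; python3 - <<'E'
from cell import env
import cv2,numpy as np
for n in("side","top"):
    cv2.imwrite(f"pics/{n}0.png",env.get_image(n)); c=env.get_calibration(n); print(n,{k:np.round(v,4).tolist() if not isinstance(v,str) else v for k,v in c.items()})
s=env.get_state();print(s,env.grip_depth)
E
```

```text
side {'intrinsics': [[566.352, 0.0, 314.9871], [0.0, 566.352, 239.3962], [0.0, 0.0, 1.0]], 'cam_to_world': [[-0.7175, -0.6196, 0.3183, 0.9006], [0.6964, -0.6299, 0.3438, 0.4584], [-0.0125, 0.4683, 0.8835, 0.8283], [0.0, 0.0, 0.0, 1.0]]}
top {'intrinsics': [[473.3886, 0.0, 329.2519], [0.0, 473.3886, 243.5365], [0.0, 0.0, 1.0]], 'cam_to_world': [[0.0307, 0.9793, -0.2003, 0.4816], [-0.9995, 0.031, -0.0013, 0.1576], [0.005, 0.2002, 0.9797, 0.9367], [0.0, 0.0, 0.0, 1.0]]}
{'time_s': 0.1, 'joint_positions': array([-9.49383008e-01,  3.85489390e-01,  6.76997859e-03, -3.90205511e-04,
       -1.19399625e+00, -2.58604820e-01]), 'dq': array([-0.00095225, -0.00256295,  0.00312354,  0.00327755, -0.00131711,
        0.0006824 ]), 'tau': array([-7.05201273e-04, -3.91690671e+01,  1.87935144e+01,  4.23191652e+00,
        1.34542241e-02, -7.80816231e-05]), 'position': array([ 0.22163427, -0.58381796,  0.22157269]), 'eef_rot': array([-2.44694997e-04, -1.80340091e-01,  9.83603832e-01,  9.45501017e-04]), 'force': array([0.19409968, 0.46832264, 0.09762204]), 'wrist_torque': array([ 0.02535237, -0.0625238 , -0.05278342]), 'grip_force': 0.0, 'width': 0.0869001837117053} 0.0187
```

View pics/side0.png

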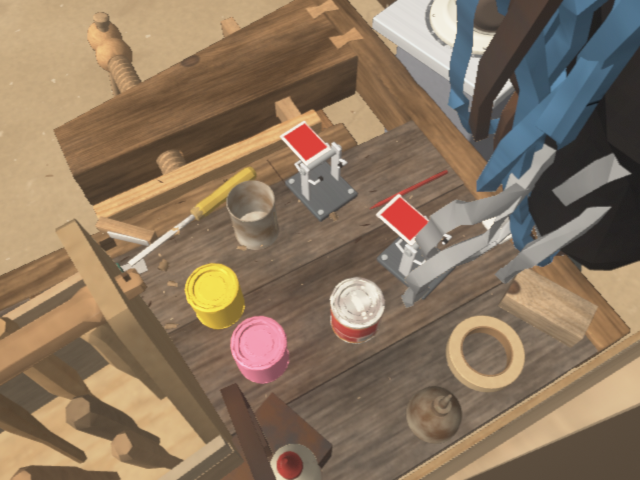

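View pics/top0.png

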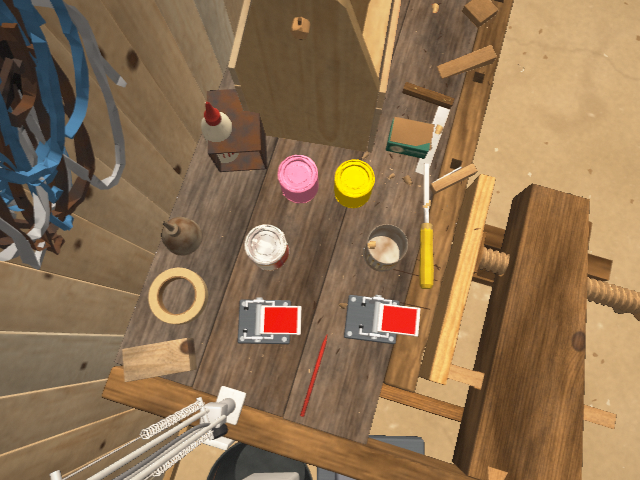

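Side view: red tin at (357,308), with its marker's paddle at (405,218). Nail tin at (252,215), with its marker at (315,165). Top view: red tin at (266,245) with the paint marker below it at (280,320), which is the left one. Nail marker is at (395,320). The free edges point right.

```bash
cat >h.py <<'E'
from cell import env
import cv2,numpy as np
def ray(n,p):
    c=env.get_calibration(n);K=np.array(c["intrinsics"]);T=np.array(c["cam_to_world"])
    d=np.linalg.inv(K)@[p[0],p[1],1];d=T[:3,:3]@(d*[1,-1,-1]);return T[:3,3],d/np.linalg.norm(d)
def plane(n,p,z):
    o,d=ray(n,p);return o+d*(z-o[2])/d[2]
def tri(ps,pt):
    o,d=ray("side",ps);q,e=ray("top",pt)
    s=np.linalg.lstsq(np.c_[d,-e],q-o,rcond=None)[0];a=o+s[0]*d;b=q+s[1]*e
    return (a+b)/2,np.linalg.norm(a-b)
def red(im,lo=600):
    h=cv2.cvtColor(im,cv2.COLOR_BGR2HSV);m=((h[...,0]<6)|(h[...,0]>174))&(h[...,1]>200)&(h[...,2]>150)
    cs=cv2.findContours(m.astype(np.uint8),0,2)[0]
    return [cv2.boxPoints(cv2.minAreaRect(c)) if 0 else cv2.approxPolyDP(c,4,True)[:,0] for c in cs if cv2.contourArea(c)>lo]
E
python3 - <<'E'
from h import *
np.set_printoptions(precision=4,suppress=True)
R={n:red(cv2.imread(f"pics/{n}0.png")) for n in("side","top")}
for n in R:
  for c in R[n]: print(n,c.tolist())
print("lamp?",tri((497,232),(231,403)))
print("tin",plane("top",(266,245),.078),plane("top",(386,246),.096))
for p in((240,300),(297,343),(239,342)):print(plane("top",p,.012))
for p in((346,297),(348,340)):print(plane("top",p,.012))
t=cv2.resize(cv2.imread("pics/top0.png")[285:360,225:435],None,fx=3.8,fy=3.8,interpolation=2);cv2.imwrite("pics/crop.png",t)
E
```

```text
top [[265, 308], [264, 331], [295, 332], [296, 308]]
top [[384, 306], [382, 329], [413, 333], [415, 310]]
lamp? (array([ 0.3587,  0.3368, -0.0257]), np.float64(0.006651217874925084))
tin [0.6507 0.2756 0.078 ] [0.6522 0.0558 0.096 ]
[0.5531 0.3289 0.012 ]
[0.4748 0.2145 0.012 ]
[0.4733 0.3253 0.012 ]
[0.5654 0.123  0.012 ]
[0.4834 0.1172 0.012 ]
```

View pics/crop.png

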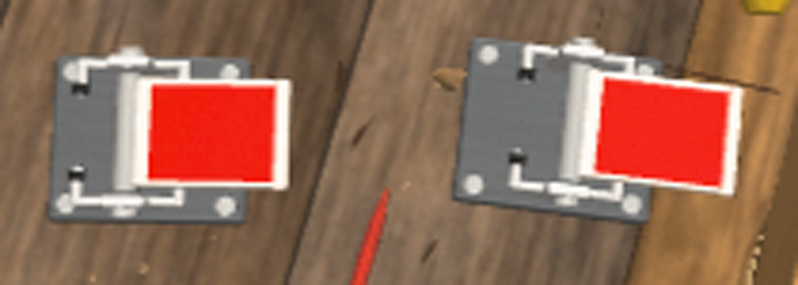

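```bash
python3 - <<'E'
from h import *
np.set_printoptions(precision=4,suppress=True)
f=lambda p:(p[0]/3.8+225,p[1]/3.8+285)
for p in((56,57),(248,62),(245,222),(50,218)):print(plane("top",f(p),.012))
for z in(.09,.1,.105):
  a,b,c,d=[plane("top",f(p),z) for p in((291,80),(287,190),(135,78),(130,187))];print(z,a,b,c,d)
print("nail",[plane("top",f(p),.012) for p in((472,38),(655,195))],plane("top",f((735,140)),.1))
E
```

```text
[0.5531 0.3294 0.012 ]
[0.5536 0.2311 0.012 ]
[0.4736 0.2288 0.012 ]
[0.4725 0.3269 0.012 ]
0.09 [0.5398 0.2044 0.09  ] [0.4893 0.2041 0.09  ] [0.5385 0.2773 0.09  ] [0.4884 0.2767 0.09  ]
0.1 [0.5391 0.2039 0.1   ] [0.4892 0.2036 0.1   ] [0.5378 0.2759 0.1   ] [0.4883 0.2753 0.1   ]
0.105 [0.5388 0.2036 0.105 ] [0.4892 0.2033 0.105 ] [0.5375 0.2752 0.105 ] [0.4883 0.2745 0.105 ]
nail [array([0.5695, 0.1168, 0.012 ]), array([0.4932, 0.0227, 0.012 ])] [ 0.5181 -0.0012  0.1   ]
```

Emit:
{"name": "play_rows", "arguments": {"steps": "0 0 4 0 0 0 0;0 0 4 0 0 0 0;1.4 3.7 0 0 0 0.06 0;1.4 3.7 0 0 0 0.06 0;1.4 3.7 0 0 0 0.06 0;1.4 3.7 0 0 0 0.06 0;1.4 3.7 0 0 0 0.06 0;1.4 3.7 0 0 0 0.06 0;1.4 3.7 0 0 0 0.06 0;1.4 3.7 0 0 0 0.06 0", "force": 10}}

```text
time_s: 0.93
position: [0.3337, -0.2864, 0.3023]
eef_rot: [-0.0, -0.41, 0.912, 0.0]
force: [1.0, 0.2, 0.2]
width: 0.0282
grip_force: 0.0
```

Emit:
{"name": "play_rows", "arguments": {"steps": "1.4 3.7 0 0 0 0.06 0;1.4 3.7 0 0 0 0.06 0;1.4 3.7 0 0 0 0.06 0;1.4 3.7 0 0 0 0.06 0;1.4 3.7 0 0 0 0.06 0;1.4 3.7 0 0 0 0.06 0;1.4 3.7 0 0 0 0.06 0;1.4 3.7 0 0 0 0.06 0;1.4 3.7 0 0 0 0.06 0;1.4 3.7 0 0 0 0.06 0"}}

```text
time_s: 1.77
position: [0.4737, 0.0837, 0.3024]
eef_rot: [-0.0, -0.662, 0.75, 0.0]
force: [1.0, -0.8, -0.1]
width: 0.0005
grip_force: 0.0
```

Emit:
{"name": "play_rows", "arguments": {"steps": "1.7 1 0 0 0 0.062 0;1.7 1 0 0 0 0.062 0;0 1 -1 0.1 0 0 0;0 1 -1 0.1 0 0 0;0 1 -1 0.1 0 0 0;0 1 -1 0.1 0 0 0;0 1 -1 0.1 0 0 0;0 1 -1 0.1 0 0 0;0 0 0 0.1 0 0 0;0 0 0 0 0 0 0"}}

```text
time_s: 2.6
position: [0.5074, 0.1595, 0.2396]
eef_rot: [0.241, -0.66, 0.668, 0.245]
force: [0.0, -0.9, 0.3]
width: 0.0003
grip_force: 0.0
```

```bash
python3 - <<'E'
from h import *
s=env.get_state();print(s["position"],s["eef_rot"],s["joint_positions"])
a=env.get_image("top");b=env.get_image("side")
cv2.imwrite("pics/t1.png",np.hstack([cv2.resize(a[200:400,150:450],(420,280)),cv2.resize(b[80:330,220:560],(380,280))]))
E
```

```text
[0.50736039 0.15954306 0.23956984] [ 0.24117645 -0.66008894  0.66776734  0.2453636 ] [ 0.15711739  0.23252033 -0.09099277 -0.74506958 -1.22729894  0.08579875]
```

View pics/t1.png

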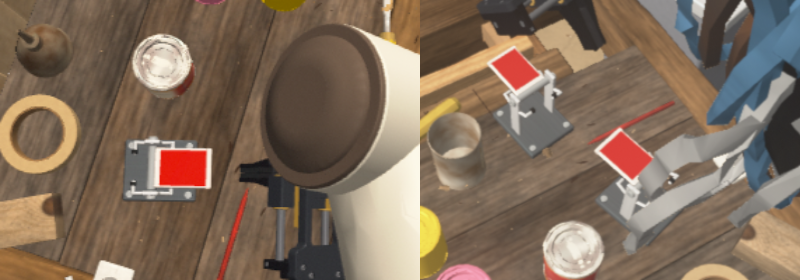

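Arm is tilted 40°, tip right of the paddle and clear of everything. Tip in the top crop is at about (240,172), level with the paddle's centre line. Next I descend and slip under the edge.

Emit:
{"name": "play_rows", "arguments": {"steps": "0.3 -0.4 -3.5 0 0 0 0;0 -0.4 -3.5 0 0 0 0;0 -0.3 -3.5 0 0 0 0;0 1.3 -1.6 0 0 0 0;0 1.3 -1.6 0 0 0 0;0 1.3 -1.6 0 0 0 0;0 1.3 -1.6 0 0 0 0;0 1.0 -1.3 0 0 0 0;0 0 0 0 0 0 0"}}

```text
time_s: 3.45
position: [0.5091, 0.2149, 0.0586]
eef_rot: [0.24, -0.664, 0.665, 0.244]
force: [0.3, -0.6, -0.5]
width: 0.0003
grip_force: 0.0
```

```bash
python3 - <<'E'
from h import *
s=env.get_state();print(s["position"],s["force"])
a=env.get_image("top");b=env.get_image("side")
cv2.imwrite("pics/t2.png",np.hstack([cv2.resize(a[260:380,200:380],(420,280)),cv2.resize(b[130:330,300:560],(380,280))]))
E
```

```text
[0.50914078 0.21485648 0.05861056] [ 0.27542491 -0.59639277 -0.4594958 ]
```

View pics/t2.png

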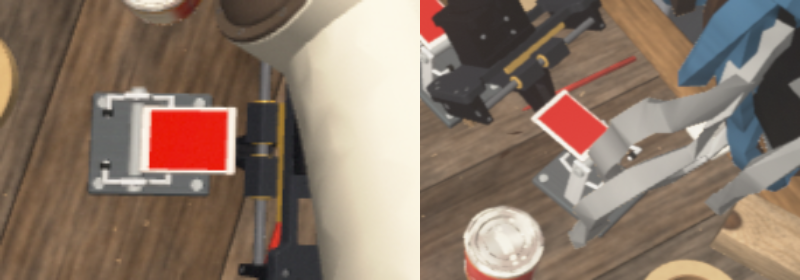

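The tip is under the free edge, with no contact. In the side crop the paddle is still level and red at (570,125). Now lifting.

Emit:
{"name": "play_rows", "arguments": {"steps": "0.2 0.1 0.95 0 0 0 0;0 0.1 0.95 0 0 0 0;0 0.05 1.1 0 0 0 0;0 0.05 1.1 0 0 0 0;0 0.05 1.05 0 0 0 0;0 0.6 0.9 0 0 0 0;0 0.6 0.9 0 0 0 0;0 0.6 0.9 0 0 0 0"}}

```text
time_s: 4.22
position: [0.513, 0.2341, 0.1409]
eef_rot: [0.243, -0.663, 0.666, 0.242]
force: [-0.1, -0.1, -1.8]
width: 0.0007
grip_force: 0.5
```

```bash
python3 - <<'E'
from h import *
s=env.get_state();print(s["position"],s["force"])
a=env.get_image("top");b=env.get_image("side")
cv2.imwrite("pics/t3.png",np.hstack([cv2.resize(a[260:380,200:380],(420,280)),cv2.resize(b[130:330,300:560],(380,280))]))
E
```

```text
[0.51299382 0.23414103 0.14093685] [-0.07786591 -0.12155119 -1.81223983]
```

View pics/t3.png

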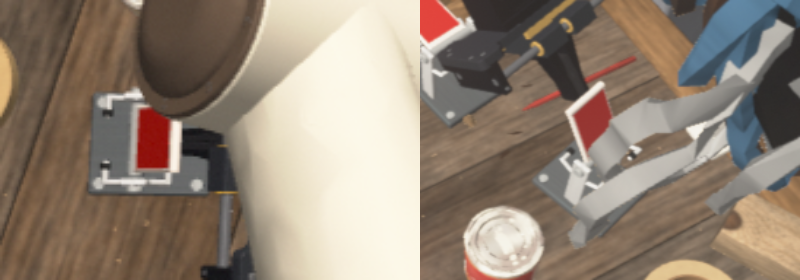

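Paddle is up at about 60°; force is under 2 N. I'll carry it over.

Emit:
{"name": "play_rows", "arguments": {"steps": "0 1.1 0.4 0 0 0 0;0 1.1 0.4 0 0 0 0;0 1.1 0.3 0 0 0 0;0 1.1 0 0 0 0 0;0 1.1 -0.1 0 0 0 0;0 1.0 -0.2 0 0 0 0;0 0.9 -0.6 0 0 0 0;0 0.9 -0.6 0 0 0 0;0 0.9 -0.6 0 0 0 0;0 0 0 0 0 0 0"}}

```text
time_s: 5.15
position: [0.5118, 0.3276, 0.127]
eef_rot: [0.241, -0.663, 0.666, 0.244]
force: [0.9, 0.9, -0.3]
width: 0.0003
grip_force: 0.0
```

```bash
python3 - <<'E'
from h import *
s=env.get_state();print(s["position"],s["force"])
a=env.get_image("top");b=env.get_image("side")
cv2.imwrite("pics/t4.png",np.hstack([cv2.resize(a[260:380,200:380],(420,280)),cv2.resize(b[130:330,300:560],(380,280))]))
E
```

```text
[0.51177811 0.32764612 0.12696622] [ 0.88315283  0.87713702 -0.30536855]
```

View pics/t4.png

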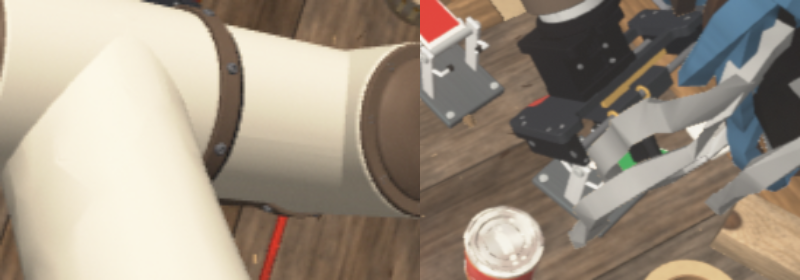

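Paddle is past upright, with green showing at about (628,160) in the side crop, and it is following the tip. Pressing down slowly.

Emit:
{"name": "play_rows", "arguments": {"steps": "0 0.5 -0.6 0 0 0 0;0 0.4 -0.6 0 0 0 0;0 0.3 -0.6 0 0 0 0;0 0.2 -0.4 0 0 0 0;0 0 -0.2 0 0 0 0;0 0 0 0 0 0 0"}}

```text
time_s: 5.75
position: [0.5125, 0.3402, 0.1042]
eef_rot: [0.241, -0.663, 0.666, 0.243]
force: [-0.4, -0.2, -0.3]
width: 0.0003
grip_force: 0.0
```

Emit:
{"name": "play_rows", "arguments": {"steps": "0 0 -0.1 0 0 0 0;0 0 -0.1 0 0 0 0;0 0 0 0 0 0 0"}}

```text
time_s: 6.0
position: [0.5128, 0.3402, 0.1032]
eef_rot: [0.242, -0.663, 0.666, 0.243]
force: [-0.2, 1.5, 0.0]
width: 0.0005
grip_force: 0.2
```

Emit:
{"name": "play_rows", "arguments": {"steps": "0 0 -0.1 0 0 0 0;0 0 -0.1 0 0 0 0;0 0 0 0 0 0 0"}}

```text
time_s: 6.25
position: [0.5129, 0.3402, 0.101]
eef_rot: [0.242, -0.663, 0.666, 0.243]
force: [-0.9, 0.9, 0.1]
width: 0.0003
grip_force: 0.3
```

Emit:
{"name": "play_rows", "arguments": {"steps": "0 0 -0.1 0 0 0 0;0 0 0 0 0 0 0"}}

```text
time_s: 6.42
position: [0.5129, 0.3403, 0.1]
eef_rot: [0.242, -0.663, 0.666, 0.243]
force: [1.0, 0.1, 0.6]
width: 0.0004
grip_force: 0.4
```

Emit:
{"name": "play_rows", "arguments": {"steps": "0 0 -0.1 0 0 0 0;0 0 -0.05 0 0 0 0;0 0 0 0 0 0 0"}}

```text
time_s: 6.67
position: [0.5131, 0.3404, 0.0994]
eef_rot: [0.243, -0.663, 0.665, 0.243]
force: [-0.9, -1.3, 5.5]
width: 0.0004
grip_force: 2.3
```

Emit:
{"name": "play_rows", "arguments": {"steps": "0 0 -0.1 0 0 0 0;0 0 0 0 0 0 0"}}

```text
time_s: 6.83
position: [0.5131, 0.3405, 0.0992]
eef_rot: [0.243, -0.663, 0.665, 0.243]
force: [-2.6, -2.0, 7.7]
width: 0.0004
grip_force: 3.8
```

Stop reached at about 8 N. Retreating upward and to the right at height, then I'll look.

Emit:
{"name": "play_rows", "arguments": {"steps": "0 0 1 0 0 0 0;0 0 3 0 0 0 0;0 0 4 0 0 0 0;0 -1 4 0 0 0 0;0 -3 2 0 0 0 0;-1 -4 0 0 0 0 0;-1 -4 0 0 0 0 0;-1 -4 0 0 0 0 0;-1 -4 0 0 0 0 0;-1 -4 0 0 0 0 0"}}

```text
time_s: 7.67
position: [0.4617, 0.0984, 0.2379]
eef_rot: [0.242, -0.663, 0.665, 0.243]
force: [0.6, -1.1, -1.1]
width: 0.0
grip_force: 0.0
```

Emit:
{"name": "play_rows", "arguments": {"steps": "-1 -4 0 0 0 0 0;-1 -4 0 0 0 0 0;-1 -4 0 0 0 0 0;0 -4 0 0 0 0 0;0 0 0 0 0 0 0;0 0 0 0 0 0 0"}}

```text
time_s: 8.17
position: [0.4329, -0.0617, 0.2372]
eef_rot: [0.242, -0.661, 0.667, 0.243]
force: [-1.0, 0.3, -0.4]
width: 0.0008
grip_force: 0.0
```

```bash
python3 - <<'E'
from h import *
s=env.get_state();print(s["position"],s["force"],s["time_s"])
a=env.get_image("top");b=env.get_image("side")
cv2.imwrite("pics/t5.png",np.hstack([cv2.resize(a[200:400,150:450],(420,280)),cv2.resize(b[80:330,220:560],(380,280))]))
E
```

```text
[ 0.43285768 -0.06166081  0.23715379] [-0.99289289  0.34752562 -0.37502183] 8.1667
```

View pics/t5.png

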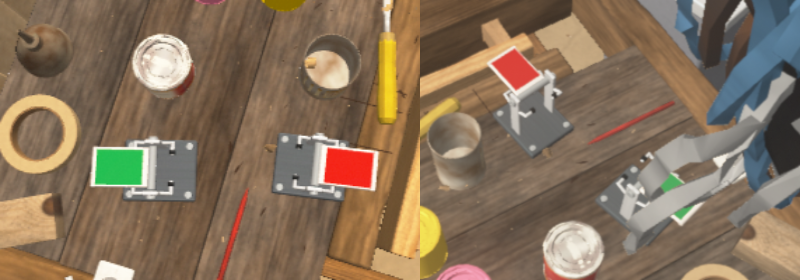

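The paint paddle lies flat on its left side, green up, at top crop (122,167). The nail paddle is still red at (350,167), and both tins are where they were. The arm is clear.

```bash
python3 -c "
from cell import env
print(env.finish_job())"
```

```text
the job is handed in; nothing more can be done
None
```

The paddle on the red paint tin's marker now lies flat on its left side, green up; the other marker still shows red, both tins look unmoved, and I have handed the job in (no verdict was returned).

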